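# Clamp a vial in the thumbwheel vise

### The arm

A 6-joint arm with a two-finger parallel gripper is mounted at the origin on a cart in front of the work surface, level with it; the furniture and walls round the work are solid. World frame = base frame: x ahead of the robot, y to its left, z up, the work surface at z = 0. Lengths are in m, angles in rad, forces in N, time in s.
With the tool pointing down it reaches from about 0.375 to 0.975 m from the base axis. Payload 3.8 kg.
Tool frame: the origin (TCP) lies midway between the tips of the shut fingers; the grasp point (between the pads) lies 19 mm behind it; z points along the fingers, y is the line along which they close (so a half turn about z gives the same grasp; the last joint's range is limited). The gripper opens to 85 mm and grips with 20 to 120 N. Pads are 22 mm wide; open, the fingers measure 114 mm over their backs; the gripper's body (76 mm by 85 mm) begins 54 mm behind the grasp point. The pads swing forward as they close: fully open they stand 13 mm farther back than shut.
Start: joints at [1.139, 0.264, 1.604, -0, 1.274, -0.037], TCP at [0.26, 0.623, 0.231] pointing down, gripper open.
Joint ranges: [-2.63, 2.63], [-0.94, 2.18], [0.31, 2.57], [-1.31, 4.45], [0, 2.66], [-2.55, 2.55]. Speed limits (rad/s): [2.57, 2.57, 3.14, 3.14, 3.14, 3.14].

### API

Orientations are given as a rotation vector (axis times angle).
In Python, from workcell import bot gives the robot as it stands.
- The arm moves only by the tool step_arm, never from a script. Its argument "motion" is a list of rows, each a list of 5 numbers: the finger opening in cm, from 0 to 8.54, then the shift along the tool's x, y, z in cm, then the turn about the tool's z in degrees. In form: [[claw, dx, dy, dz, twist], ...]. A call has 1 to 20 rows; each row is the pose to reach, as a shift and turn from the pose commanded when the call began, along the tool's axes at that moment; what a row does not reach only later rows make up. A row lasts 1/10 s, in which the tool goes at most 50 mm and 8.59 degrees, less where a joint would pass 70% of its speed; a pose out of reach is approached as far as the arm can. A call with a gripper value outside its range is refused whole. The fingers move at their own pace and stop on an object; "force" is the grip in N (left out, the last holds). Time passes only in rows, so rows that repeat a pose let the fingers close. It gives the time, the measured TCP pose, the force, the opening and the grip force at its end, in the units of the state.
- bot.read_state(): the state, without advancing time (a new reading comes with each control period).
- bot.read_camera(name): name is "scene" or "top" or "wrist"; returns (picture, depth): 384x512x3 uint8, red, green, blue; 384x512 float32, m along the optical axis (not along the pixel's ray), 0 where there is no reading.
- bot.calibration(name): a dict with "mtx" (3x3 intrinsics, pixels), "origin" and "orientation" of the camera in the world; the wrist camera has in their place "T_tool_cam" (4x4, takes a point from camera to tool coordinates, whose origin is the TCP and whose axes are the flange's). Camera axes: x right, y up, looking along -z (the intrinsics and any distortion apply to the point x, -y, -z); pixel columns grow to the right and rows downward; lengths in m; the calibration is good to about 2 mm. The wrist camera is an equidistant fisheye: a pixel r from the principal point sees the ray r / f radians off the axis. A picture is of the moment at which its call begins: read the wrist's pose just before it. calibration takes no time and is no camera call.
- bot.finish_job(): hands the job in; it is judged then, once.
The state is a dict: "time": time; "q": joint angles; "joint_vel": joint speeds; "joint_torque": joint torques, N m; "tool_pos": TCP position; "tcp_rot": TCP orientation; "wrist_force": force on the tool from outside, world axes, zero at the start; "torque": the same for the moment, N m; "width": opening from 0.0 (shut) to 1.0 (fully open); "grip_force": force on a finger pad.
Only numpy, scipy, OpenCV 4.12 (cv2) and the standard library are available. Lean on these libraries where they do the work, as an engineer would, in place of code of your own. Each camera call takes 0.05 s, during which the arm holds its last target. There are 200 camera calls.

### The job

Stand the sample vial upright in the little bench vise, between the jaw and the V-shaped stop, and let go of it. Then close the vise on it by rolling the ribbed edge wheel on top with a fingertip, in light strokes that never press the softly mounted vise down hard (stay under about 15 N), until the jaw's sprung pad is pressed halfway through its 7 mm travel and holds the vial against the stop. Move the jaw only by the wheel, and leave the other things where they are.

Things in the scene. Friction and masses are not known exactly. Their poses are not given: they have to be found in the camera images.
- vise: the bench vise's dark foot plate, fixed on the table, 72 x 180 x 6 mm; origin on the table, own y from -98 (wheel end) to +82 mm (stop end), z up. Over it a grey deck floats on four soft mounts: plate 64 x 172 mm, top 16 to 26 mm over the table, with a housing 56 x 74 mm (y -86 to -12 mm) 31 mm higher. The deck sinks when pressed: 2 N preload, then 8 N per mm, 4 mm travel
- slot (a point): nominal middle of the slot in the housing's top (own y = -49, z = 52 mm), where the black ribbed thumbwheel stands out: radius 18 mm, 12 mm wide, axle along the vise's x. Its crest is 0 to 10 mm above this point and 5 mm above the housing's real top (the deck's height differs between starts and is in no reading: find it by touch). Over 18 N on the wheel breaks the rules
- seat (a point): nominal point on the deck's plate (own y = +40, z = 21 mm; true height 16 to 26), on the vise's middle line: stand the vial near here, midway between the pad's face (own y = +26 mm at the start) and the stop. Pad, jaw and stop stand 12 mm above the plate, so a vial held by its upper 22 mm can be put in with the fingers above them
- thumbwheel (a joint): angle of the thumbwheel, rad, 0 at the start; grows as the vise closes, at most 6.6. A tip moving along the vise's +y over the crest closes it (18 mm per rad), -y opens it. It turns by friction alone: drag at the rim 5 N, 1.5 N more when clamped; tip friction about 0.8 to 1, so press with 9 to 13 N. Roll strokes of about 20 mm, lift, return, repeat
- jaw (a joint): travel of the steel jaw (40 x 20 x 12 mm) toward the stop, m, 0 at the start, at most 0.026; driven by the wheel, 4 mm per rad, stays where it is left. Not to be pushed by the robot
- pad (a joint): how far the black rubber pad (24 mm wide, 7 mm thick, on a stem; its face 14 mm before the jaw) is pressed toward the jaw, m: 0 free, 0.007 at its limit. Spring: 1.5 N preload, 1.5 N per mm. Set it to about 0.0035
- vial: the sample vial: clear glass with white cap, upright, 16 mm in diameter, 38 mm high, 12 g. Origin at the centre of its underside, z up. Starts on the table left of the vise
- disc_filter: bystander: white disc filter, 26 mm across, 14 mm high, origin under its centre
- fitting: bystander: beige finger-tight fitting, 12 mm across, 22 mm high, origin under its centre
- tape: bystander: roll of black tape, 58 mm across, 19 mm high, far right of the vise
- beaker: bystander: glass beaker, 53 mm across, 62 mm high, at the far left
- mug: bystander: white mug, 92 mm across, 95 mm high, right of the vise
- v_stop (a joint): setting of the dark metal stop, 46 mm wide, 12 mm high, whose 120 degree V opens to the vise's -y: m, 0 to 0.008, differing between starts; it stays. The clamped vial's axis comes to rest at about own y = +42 mm plus this
- pen: bystander: white pen, 145 mm long, 11 mm thick, lying behind the vise
- syringe: bystander: clear syringe, 132 mm long, lying at the far right

How it is judged:
By the outcome, as a careful person would: the job done as asked, in the order asked, and still so for the second after the job is handed in, with the robot touching nothing.
It also fails if it takes over 72 s, if anything falls off the work surface, if the arm or the gripper's body presses on something with over 40 N, if the wrist force passes 120 N, or if a joint passes its speed limit or range.

## Working session

There is one attempt and no reset: what is moved stays moved. The work goes in short steps, Python scripts to look and compute and a tool call to move; the robot and the scene stay as the last step left them, time stands still between calls to the robot, and variables do not carry over. Pictures are saved under pics/ and viewed, at most 10 in all, crops included, and the job is handed in when it is done.

Besides the shell and the picture viewer there is one more tool, called after "Request:" by a JSON object that holds its "name" and its "arguments", one argument or row to a line. step_arm: Moves the arm, as the interface text tells. Its arguments: {"type":"object","properties":{"motion":{"type":"array","items":{"type":"array","items":{"type":"number"}}},"force":{"type":"number"}},"required":["motion"]}

```bash
mkdir -p pics; ls; python3 - <<'E'
from workcell import bot
import cv2,numpy as np
s=bot.read_state();print(s)
for n in ["scene","top"]:
    p,d=bot.read_camera(n);np.save(f"pics/{n}_d.npy",d);cv2.imwrite(f"pics/{n}0.png",p[:,:,::-1])
    c=bot.calibration(n);print(n,c)
print(bot.calibration("wrist"))
a=cv2.imread("pics/top0.png");cv2.imwrite("pics/top0b.png",cv2.resize(a,(800,600)))
E
```

```text
pics
{'time': 0.0, 'q': array([ 1.13907913e+00,  2.64740766e-01,  1.60543113e+00,  6.71287346e-06,
        1.27367613e+00, -3.68872508e-02]), 'joint_vel': array([ 0.00073452,  0.00104967, -0.00089864, -0.000647  ,  0.00325068,
        0.00036801]), 'joint_torque': array([ 1.83293494e-03, -5.15102971e+01, -3.67319655e+01,  1.79029457e-04,
        1.24689043e-02, -8.35803746e-06]), 'tool_pos': array([0.25931652, 0.62238708, 0.22993952]), 'tcp_rot': array([-0.61607556, -3.08005106,  0.003443  ]), 'wrist_force': array([ 0.88967805, -0.67357098, -0.02372903]), 'torque': array([0.02165659, 0.00358344, 0.01533298]), 'grip_force': 0.0, 'width': 0.9965052353171654}
scene {'mtx': array([[425.95831228,   0.        , 251.37252701],
       [  0.        , 425.95831228, 191.49484382],
       [  0.        ,   0.        ,   1.        ]]), 'origin': array([ 0.03209454, -0.74220591,  0.97121375]), 'orientation': array([ 0.7660141 , -0.23627725, -0.5640171 ])}
top {'mtx': array([[419.74218591,   0.        , 255.70877379],
       [  0.        , 419.74218591, 192.01593541],
       [  0.        ,   0.        ,   1.        ]]), 'origin': array([3.22312390e-01, 4.39824172e-04, 1.50521875e+00]), 'orientation': array([ 0.12176498, -0.08972213, -1.58055355])}
{'mtx': array([[297.31863964,   0.        , 251.79020585],
       [  0.        , 297.31863964, 193.14952347],
       [  0.        ,   0.        ,   1.        ]]), 'T_tool_cam': array([[-1.30026765e-03,  9.64380708e-01,  2.64514953e-01,
         6.73611202e-02],
       [ 9.99999086e-01,  1.15595289e-03,  7.01237468e-04,
         9.86478770e-04],
       [ 3.70493063e-04,  2.64515623e-01, -9.64381329e-01,
        -1.43597857e-01],
       [ 0.00000000e+00,  0.00000000e+00,  0.00000000e+00,
         1.00000000e+00]])}
```

View pics/top0b.png

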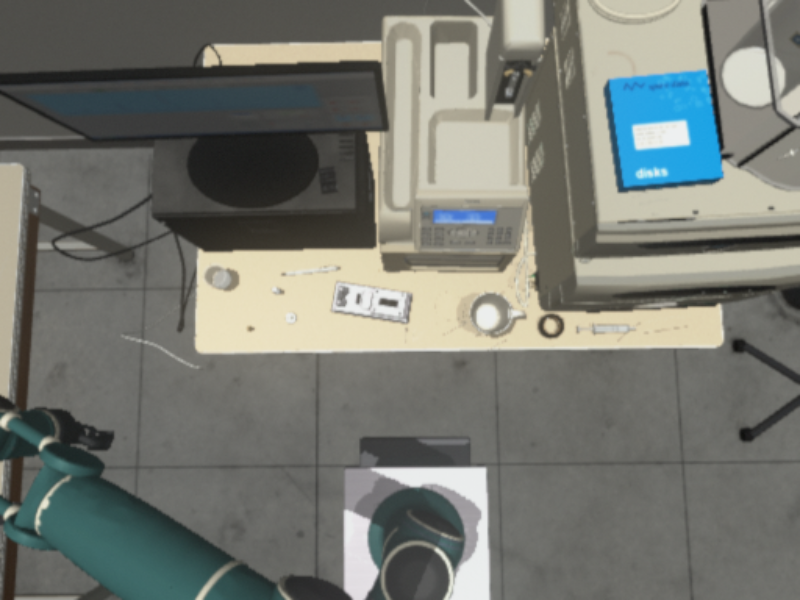

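View pics/scene0.png

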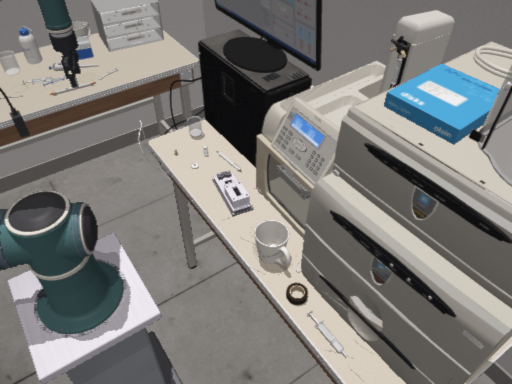

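The top view (800x600) shows the vise at about (371,302) with its wheel to the right and stop to the left. The vial is near (278,290), the filter (291,317), the fitting (250,328), the pen (310,270) and the mug (490,313).

```bash
cat > h.py <<'E'
from workcell import bot
import numpy as np, cv2
from scipy.spatial.transform import Rotation as R
def cam(n,s=None):
    c=bot.calibration(n)
    if n!="wrist": return c["mtx"],R.from_rotvec(c["orientation"]).as_matrix(),np.array(c["origin"])
    Rt=R.from_rotvec(s["tcp_rot"]).as_matrix();T=c["T_tool_cam"]
    return c["mtx"],Rt@T[:3,:3],s["tool_pos"]+Rt@T[:3,3]
def ray(n,uv,s=None):
    K,Rc,o=cam(n,s);x=(uv[0]-K[0,2])/K[0,0];y=(uv[1]-K[1,2])/K[1,1]
    if n=="wrist":
        r=np.hypot(x,y);k=np.sin(r)/max(r,1e-9);d=np.array([x*k,-y*k,-np.cos(r)])
    else: d=np.array([x,-y,-1.])
    return o,Rc@d
def onplane(n,uv,z,s=None):
    o,d=ray(n,uv,s);return o+d*(z-o[2])/d[2]
def proj(n,P,s=None):
    K,Rc,o=cam(n,s);p=Rc.T@(np.asarray(P)-o)
    if n=="wrist":
        q=np.hypot(p[0],p[1]);t=np.arctan2(q,-p[2]);k=t/max(q,1e-9);return np.array([K[0,2]+K[0,0]*p[0]*k,K[1,2]-K[0,0]*p[1]*k])
    return np.array([K[0,2]-K[0,0]*p[0]/p[2],K[1,2]+K[1,1]*p[1]/p[2]])
def shot(name):
    s=bot.read_state();p,d=bot.read_camera("wrist");cv2.imwrite(f"pics/{name}.png",p[:,:,::-1]);np.save(f"pics/{name}.npy",d);np.save(f"pics/{name}_s.npy",s,allow_pickle=True);return s,p,d
def load(name): return np.load(f"pics/{name}_s.npy",allow_pickle=True).item(),cv2.imread(f"pics/{name}.png"),np.load(f"pics/{name}.npy")
def totool(P,s): return R.from_rotvec(s["tcp_rot"]).as_matrix().T@(np.asarray(P)-s["tool_pos"])*100
E
python3 - <<'E'
from h import *
f=512/800
for k,(u,v),z in [("vial",(278,290),.03),("vise",(371,302),.03),("wheel",(388,303),.055),("stopend",(341,294),.03),("filter",(291,317),.014),("fit",(250,328),.02),("mug",(488,313),.09),("beaker",(221,278),.05),("corner",(197,350),0)]:
    print(k,onplane("top",(u*f,v*f),z).round(3))
s=bot.read_state();print(R.from_rotvec(s["tcp_rot"]).as_matrix().round(3))
E
```

```text
vial [0.549 0.307 0.03 ]
vise [0.518 0.094 0.03 ]
wheel [0.512 0.055 0.055]
stopend [0.538 0.163 0.03 ]
filter [0.488 0.279 0.014]
fit [0.464 0.372 0.02 ]
mug [ 0.483 -0.163  0.09 ]
beaker [0.575 0.433 0.05 ]
corner [0.416 0.499 0.   ]
[[-0.923  0.385 -0.001]
 [ 0.385  0.923 -0.002]
 [ 0.    -0.002 -1.   ]]
```

Request:
{"name": "step_arm", "arguments": {
  "motion": [
    [8.5, -38, -29.5, -1, 80],
    [8.5, -38, -29.5, -1, 80],
    [8.5, -38, -29.5, -1, 80],
    [8.5, -38, -29.5, -1, 80],
    [8.5, -38, -29.5, -1, 80],
    [8.5, -38, -29.5, -1, 80],
    [8.5, -38, -29.5, -1, 80],
    [8.5, -38, -29.5, -1, 80],
    [8.5, -38, -29.5, -1, 80],
    [8.5, -38, -29.5, -1, 80],
    [5, -38, -29.5, -1, 80],
    [5, -38, -29.5, -1, 80],
    [5, -38, -29.5, -1, 80]
  ]
}}

```text
time: 1.4
tool_pos: [0.4963, 0.2053, 0.2409]
tcp_rot: [-2.451, -1.965, 0.001]
wrist_force: [0.6, 0.1, 0.3]
width: 0.587
grip_force: 0.0
```

```bash
python3 - <<'E'
from h import *
s,p,d=shot("w1");print(s["time"],s["q"].round(2),s["tool_pos"],R.from_rotvec(s["tcp_rot"]).as_matrix().round(3),s["width"])
for P in [(.549,.307,.03),(.512,.055,.055)]: print(proj("wrist",P,s))
cv2.imwrite("pics/w1b.png",cv2.resize(p[:,:,::-1],(800,600)))
E
```

```text
1.4 [ 0.35 -0.    1.89  0.    1.26  0.56] [0.49627336 0.20530716 0.24088178] [[ 0.217  0.976 -0.001]
 [ 0.976 -0.217  0.   ]
 [ 0.    -0.001 -1.   ]] 0.5871130136029631
[277.21213102  77.96888245]
[289.26033091 282.45019923]
```

View pics/w1b.png

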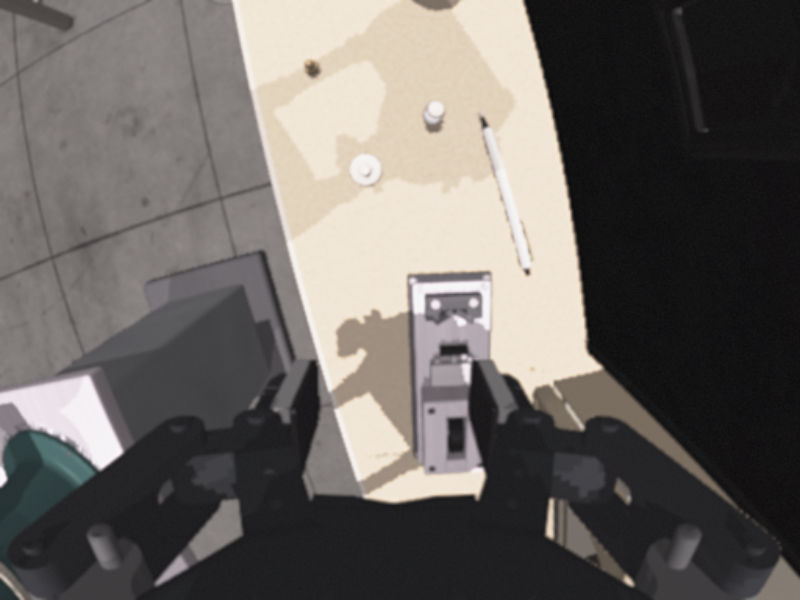

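The wrist view (800x600) shows the vial cap at (435,107), the filter (365,170), the fitting (312,68), the pen on the right, the vise's stop end at (409..491,272), and the wheel slot at (456,435).

```bash
python3 - <<'E'
from h import *
s,p,d=load("w1")
g=lambda u,v,z:onplane("wrist",(u*.64,v*.64),z,s).round(4)
for k,a in dict(cap=(435,107,.036),base=(433,128,.0),plL=(409,273,.006),plR=(491,272,.006),plL2=(416,458,.006),stopscrewL=(436,305,.033),screwR=(473,303,.033),wheel=(456,435,.055),filt=(365,168,.014)).items(): print(k,g(*a),totool(g(*a),s).round(2))
hsv=cv2.cvtColor(p,cv2.COLOR_BGR2HSV)
# depth-based points over vise: world heights
K,Rc,o=cam("wrist",s)
def pt(u,v):
    _,r=ray("wrist",(u,v),s); ax=-Rc[:,2]; return o+r*d[v,u]/(r@ax)
for u,v in [(288,180),(275,190),(305,190),(300,190),(282,258),(280,290),(278,69),(278,80)]: print(u,v,pt(u,v).round(4))
crop=p[160:310,245:345];cv2.imwrite("pics/w1c.png",cv2.resize(crop,(400,600),interpolation=cv2.INTER_CUBIC))
E
```

```text
cap [0.5522 0.3172 0.036 ] [12.14  3.05 20.49]
base [0.551  0.3049 0.    ] [10.91  3.2  24.09]
plL [0.5058 0.1917 0.006 ] [-1.12  1.25 23.49]
plR [0.5738 0.1777 0.006 ] [-1.01  8.19 23.48]
plL2 [0.4747 0.0118 0.006 ] [-19.36   2.13  23.49]
stopscrewL [0.5216 0.1676 0.033 ] [-3.13  3.31 20.78]
screwR [0.5508 0.1628 0.033 ] [-2.96  6.27 20.78]
wheel [0.5163 0.0604 0.055 ] [-13.71   5.12  18.58]
filt [0.4903 0.284  0.014 ] [ 7.55 -2.27 22.69]
288 180 [0.5371 0.1804 0.0181]
275 190 [0.518  0.1759 0.0354]
305 190 [0.5541 0.1679 0.0356]
300 190 [0.5481 0.1689 0.0346]
282 258 [0.5092 0.0926 0.0538]
280 290 [0.498  0.0456 0.0543]
278 69 [0.5514 0.3165 0.0378]
278 80 [0.5525 0.3071 0.0012]
```

View pics/w1c.png

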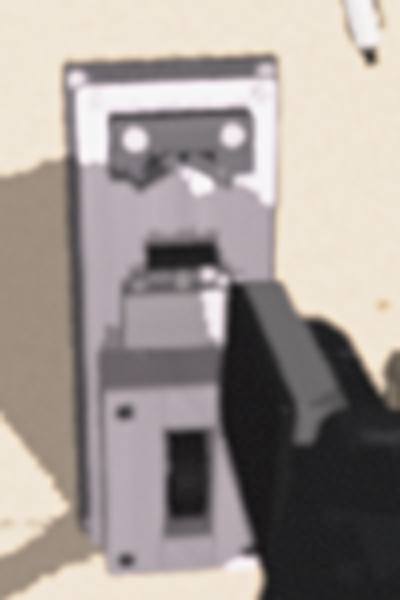

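The crop (4x) shows the stop with two screws at the top, the pad, jaw and housing, and the wheel slot at (187,482). The right finger hides the right edge.

```bash
cat >> h.py <<'E'
def cloud(d,s):
    K,Rc,o=cam("wrist",s);v,u=np.indices(d.shape);x=(u-K[0,2])/K[0,0];y=(v-K[1,2])/K[1,1]
    r=np.hypot(x,y)+1e-9;k=np.tan(np.minimum(r,1.3))/r
    return o+np.stack([x*k*d,-y*k*d,-d],-1)@Rc.T
E
python3 - <<'E'
from h import *
s,p,d=load("w1");C=cloud(d,s);z=C[...,2]
m=(np.hypot(C[...,0]-.552,C[...,1]-.315)<.02)&(z>.034)&(z<.042)
print("cap",m.sum(),C[m].mean(0),C[m].min(0),C[m].max(0))
m=(np.hypot(C[...,0]-.552,C[...,1]-.315)<.02)&(z>.006)&(z<.033)
print("body",m.sum(),C[m].mean(0))
g=(np.abs(C[...,0]-.45)<.02)&(np.abs(C[...,1]-.2)<.03);print("table z",np.median(z[g]))
n=(np.hypot(C[...,0]-.538,C[...,1]-.13)<.012);print("deck",np.median(z[n]),n.sum())
n=(np.hypot(C[...,0]-.535,C[...,1]-.165)<.01);print("stop",np.percentile(z[n],[10,50,90]))
hh=(np.abs(C[...,0]-.515)<.05)&(np.abs(C[...,1]-.05)<.06)&(z>.045)&(z<.062);print("house",np.median(z[hh]))
E
```

```text
cap 92 [0.55146477 0.31528091 0.03847005] [0.54614761 0.30920122 0.03422639] [0.5574831  0.32112858 0.04068287]
body 73 [0.54902768 0.31250119 0.02417333]
table z 0.31286971430694266
deck 0.022943163563213187 260
stop [0.02993522 0.03439774 0.03551966]
house 0.053542466550376866
```

Request:
{"name": "step_arm", "arguments": {
  "motion": [
    [4, 6, 1.5, 4, 0],
    [4, 9, 2.3, 8, 0],
    [4, 11.9, 3, 12, 0],
    [4, 11.9, 3, 15, 0],
    [4, 11.9, 3, 17, 0],
    [4, 11.9, 3, 17, 0],
    [4, 11.9, 3, 17, 0]
  ]
}}

```text
time: 2.15
tool_pos: [0.5515, 0.3152, 0.0712]
tcp_rot: [-2.45, -1.966, 0.001]
wrist_force: [-0.2, 0.5, 0.3]
width: 0.468
grip_force: 0.0
```

```bash
python3 - <<'E'
from h import *
s,p,d=shot("w2");print(s["tool_pos"],s["width"],totool((.5515,.3153,.015),s))
C=cloud(d,s);z=C[...,2]
m=(np.hypot(C[...,0]-.5515,C[...,1]-.315)<.018)&(z>.033)&(z<.044)
print("cap",m.sum(),C[m].mean(0),C[m].min(0),C[m].max(0))
print(proj("wrist",(.5515,.3153,.038),s)); cv2.imwrite("pics/w2b.png",p[:,:,::-1])
E
```

```text
[0.55146613 0.31517503 0.07124048] 0.4675208783292463 [1.56686053e-02 4.25380854e-03 5.62403986e+00]
cap 323 [0.55201268 0.3170573  0.03836578] [0.54507654 0.31045997 0.03300496] [0.55832651 0.32248929 0.04146469]
[252.391504   222.33568117]
```

View pics/w2b.png

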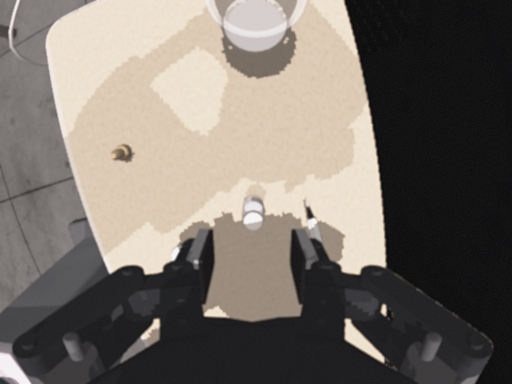

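The cap sits at (253,221), centred between the fingers. The pen and filter lie lower than the fingertips will go.

Request:
{"name": "step_arm", "arguments": {
  "motion": [
    [4, 0.1, 0, 3, 0],
    [4, 0.1, 0, 5.6, 0],
    [4, 0.1, 0, 5.6, 0],
    [1, 0.1, 0, 5.6, 0],
    [1, 0.1, 0, 5.6, 0],
    [1, 0.1, 0, 5.6, 0],
    [1, 0.1, 0, 5.6, 0],
    [1, 0.1, 0, 5.6, 0]
  ],
  "force": 25
}}

```text
time: 3.0
tool_pos: [0.5544, 0.3161, 0.0181]
tcp_rot: [2.451, 1.963, 0.007]
wrist_force: [-0.9, -0.1, 7.4]
width: 0.171
grip_force: 26.0
```

Request:
{"name": "step_arm", "arguments": {
  "motion": [
    [1, 0, 0, -2, 0],
    [1, 0, 0, -4, 0],
    [1, 0, 0, -5, 0],
    [1, 0, 0, -5, 0]
  ]
}}

```text
time: 3.4
tool_pos: [0.5542, 0.3161, 0.068]
tcp_rot: [2.451, 1.963, 0.008]
wrist_force: [0.6, -0.7, 0.1]
width: 0.173
grip_force: 25.6
```

```bash
python3 - <<'E'
from h import *
s,p,d=shot("w3");print(s["tool_pos"],s["width"],s["grip_force"],s["wrist_force"],s["tcp_rot"])
cv2.imwrite("pics/w3b.png",cv2.resize(p[130:340,130:410,::-1],(800,600)))
E
```

```text
[0.55419978 0.31607874 0.06795004] 0.17313698017726478 25.581492483615875 [ 0.64910125 -0.72155462  0.05747763] [2.45139802 1.96322975 0.00751565]
```

View pics/w3b.png

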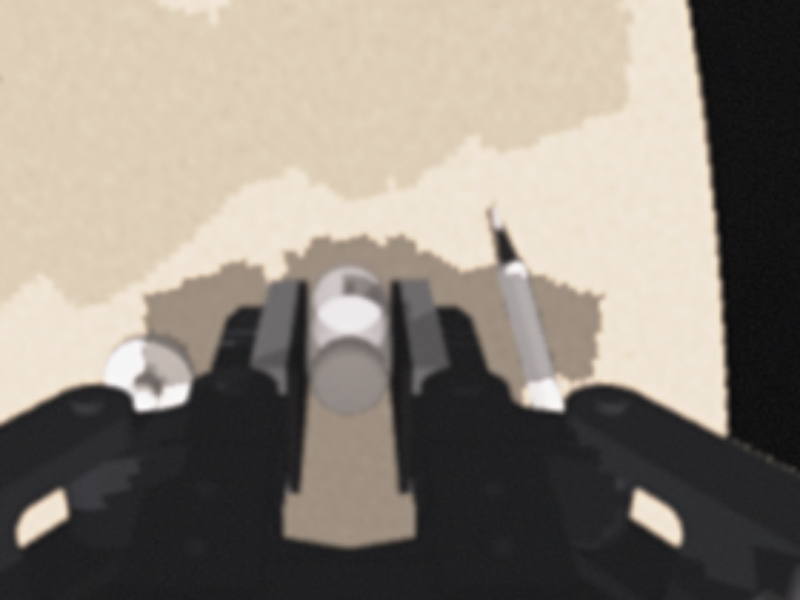

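The vial is held upright between the pads (cap at (348,378) in the crop), and the filter and pen are undisturbed. Next I look at the vise from its side.

Request:
{"name": "step_arm", "arguments": {
  "motion": [
    [1, -2, -0.5, -4, 0],
    [1, -6, -2, -8, 0],
    [1, -10, -4, -10, 0],
    [1, -14, -5, -10, 0],
    [1, -17, -6, -10, 0],
    [1, -17, -6, -10, 0],
    [1, -17, -6, -10, 0],
    [1, -17, -6, -10, 0]
  ]
}}

```text
time: 4.25
tool_pos: [0.4571, 0.1629, 0.1648]
tcp_rot: [-2.452, -1.964, 0.0]
wrist_force: [-0.1, 0.4, -0.2]
width: 0.174
grip_force: 25.6
```

```bash
python3 - <<'E'
from h import *
s,p,d=shot("w4");print(s["time"],s["tool_pos"],s["width"],R.from_rotvec(s["tcp_rot"]).as_matrix().round(3))
C=cloud(d,s);z=C[...,2]
box=(C[...,0]>.46)&(C[...,0]<.62)&(C[...,1]>-.05)&(C[...,1]<.23)&(d>0)
def rect(m,n):
    P=C[m&box][:,:2];print(n,len(P),"medz",np.median(z[m&box]))
    r=cv2.minAreaRect((P*1000).astype(np.float32));print(r);return P
rect((z>.047)&(z<.062),"house")
rect((z>.012)&(z<.029),"plate")
rect((z>.012)&(z<.065),"all")
t=totool  # vial in tool
T=(C-s["tool_pos"])@R.from_rotvec(s["tcp_rot"]).as_matrix()*1000
m=(np.hypot(T[...,0],T[...,1])<14)&(T[...,2]>-24)&(T[...,2]<-15)
print("cap",m.sum(),T[m].mean(0),T[m].min(0),T[m].max(0))
cv2.imwrite("pics/w4b.png",cv2.resize(p[100:370,200:460,::-1],(578,600)))
E
```

```text
4.25 [0.45710039 0.16292591 0.16483189] 0.17424384195336715 [[ 0.218  0.976 -0.   ]
 [ 0.976 -0.218  0.   ]
 [ 0.    -0.    -1.   ]]
house 1692 medz 0.05345562340890306
((548.32275390625, 50.59428405761719), (71.92250061035156, 128.58328247070312), 73.59678649902344)
plate 3666 medz 0.022642749914828397
((557.6455078125, 92.15255737304688), (167.6144256591797, 134.68399047851562), 79.24774932861328)
all 8383 medz 0.033343506777967324
((557.6455078125, 92.15255737304688), (167.6144256591797, 134.68399047851562), 79.24774932861328)
cap 696 [  1.06755113  -0.25878871 -19.99954694] [ -9.5273969   -7.96037661 -23.99922653] [ 11.77734355   7.83115327 -15.00749383]
```

View pics/w4b.png

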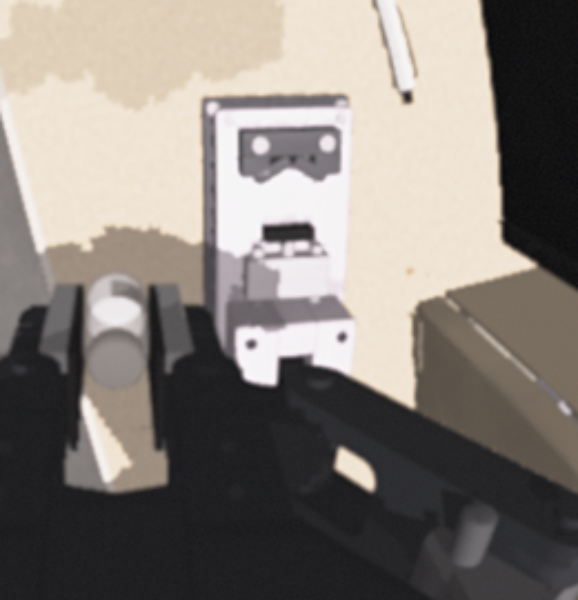

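The crop shows the vise fully. The stop with its V is at (240..340,128..180), the pad face at y≈232, and the jaw, housing front edge and screws at (251,344) and (342,337).

```bash
python3 - <<'E'
from h import *
s,p,d=load("w4")
g=lambda u,v,z:onplane("wrist",(u/2.2231+200,v/2.2222+100),z,s)
pts=dict(footL=(204,98,.006),footR=(349,96,.006),deckL=(217,109,.0227),deckR=(349,106,.0227),stopL=(240,130,.0347),stopR=(340,128,.0347),screwL=(261,146,.0347),screwR=(328,144,.0347),Vmid=(292,168,.0347),padL=(262,224,.0347),padR=(313,222,.0347),hfL=(230,323,.0537),hfR=(355,320,.0537),holeL=(251,344,.0537),holeR=(342,337,.0537))
W={k:g(*a) for k,a in pts.items()}
for k in W: print(k,W[k].round(4))
for a,b in [("foot",""),("deck",""),("stop",""),("screw",""),("pad",""),("hf",""),("hole","")]:
    v=W[a+"R"]-W[a+"L"];print(a,"len",np.hypot(*v[:2]).round(4),"ang",np.degrees(np.arctan2(v[1],v[0])).round(1),"mid",((W[a+"R"]+W[a+"L"])/2).round(4))
E
```

```text
footL [0.5047 0.1901 0.006 ]
footR [0.5743 0.1774 0.006 ]
deckL [0.5076 0.1864 0.0227]
deckR [0.5679 0.1758 0.0227]
stopL [0.514  0.1773 0.0347]
stopR [0.5581 0.1693 0.0347]
screwL [0.5218 0.1687 0.0347]
screwR [0.5516 0.1634 0.0347]
Vmid [0.5337 0.1563 0.0347]
padL [0.5164 0.1342 0.0347]
padR [0.5396 0.1299 0.0347]
hfL [0.493  0.0999 0.0537]
hfR [0.5488 0.0868 0.0537]
holeL [0.5005 0.0874 0.0537]
holeR [0.542  0.0799 0.0537]
foot len 0.0707 ang -10.4 mid [0.5395 0.1838 0.006 ]
deck len 0.0612 ang -10.0 mid [0.5377 0.1811 0.0227]
stop len 0.0449 ang -10.4 mid [0.5361 0.1733 0.0347]
screw len 0.0303 ang -10.0 mid [0.5367 0.166  0.0347]
pad len 0.0236 ang -10.7 mid [0.528  0.132  0.0347]
hf len 0.0574 ang -13.2 mid [0.5209 0.0933 0.0537]
hole len 0.0422 ang -10.3 mid [0.5213 0.0837 0.0537]
```

Request:
{"name": "step_arm", "arguments": {
  "motion": [
    [1, 0, 4, 0, -1],
    [1, -0.4, 7.6, 2, -2.3],
    [1, -0.4, 7.6, 6, -2.3],
    [1, -0.4, 7.6, 9.5, -2.3],
    [1, -0.4, 7.6, 9.5, -2.3],
    [1, -0.4, 7.6, 9.5, -2.3],
    [1, -0.4, 7.6, 9.5, -2.3]
  ]
}}

```text
time: 5.0
tool_pos: [0.5318, 0.1428, 0.0722]
tcp_rot: [2.41, 2.013, 0.004]
wrist_force: [0.6, 0.0, 0.6]
width: 0.172
grip_force: 25.6
```

```bash
python3 - <<'E'
from h import *
s,p,d=shot("w5");print(s["time"],s["tool_pos"],s["tcp_rot"],s["wrist_force"],totool((.5308,.1424,.041),s),R.from_rotvec(s["tcp_rot"]).as_matrix().round(3))
cv2.imwrite("pics/w5b.png",cv2.resize(p[100:310,150:360,::-1],(600,600)))
for y in (26,39.5,53): print(y,(proj("wrist",(.5238+.179e-3*y,.1042+.984e-3*y,.0347),s)-[150,100])*600/210)
E
```

```text
5.0 [0.5317819  0.14277834 0.07217558] [2.4103645  2.01267857 0.00441791] [0.59387958 0.03729266 0.63329532] [-0.05865935 -0.09886048  3.11721483] [[ 0.178  0.984  0.003]
 [ 0.984 -0.178  0.001]
 [ 0.001  0.003 -1.   ]]
26 [287.68442734 397.3537822 ]
39.5 [287.5677573  343.20224077]
53 [287.45523796 286.3445523 ]
```

View pics/w5b.png

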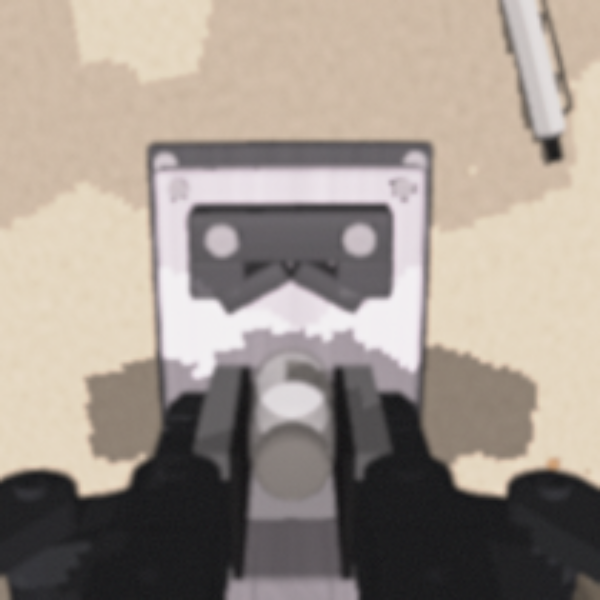

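The V apex is at (290,278) and the vial axis at column 290, so they line up. Now lowering.

Request:
{"name": "step_arm", "arguments": {
  "motion": [
    [1, 0, 0, 1.5, 0],
    [1, 0, 0, 2.5, 0],
    [1, 0, 0, 2.7, 0],
    [1, 0, 0, 2.8, 0],
    [1, 0, 0, 2.9, 0]
  ]
}}

```text
time: 5.55
tool_pos: [0.53, 0.1418, 0.0411]
tcp_rot: [-2.412, -2.013, 0.0]
wrist_force: [-0.9, 0.4, -0.3]
width: 0.174
grip_force: 25.6
```

Request:
{"name": "step_arm", "arguments": {
  "motion": [
    [1, 0, 0, 0.1, 0],
    [1, 0, 0, 0.1, 0]
  ]
}}

```text
time: 5.75
tool_pos: [0.5302, 0.1419, 0.0404]
tcp_rot: [2.412, 2.012, 0.0]
wrist_force: [0.2, 0.4, -0.2]
width: 0.17
grip_force: 25.6
```

Request:
{"name": "step_arm", "arguments": {
  "motion": [
    [1, 0, 0, 0.1, 0],
    [1, 0, 0, 0.1, 0]
  ]
}}

```text
time: 5.95
tool_pos: [0.5304, 0.1419, 0.0397]
tcp_rot: [2.412, 2.012, 0.001]
wrist_force: [-0.6, 0.7, 1.7]
width: 0.176
grip_force: 25.7
```

Request:
{"name": "step_arm", "arguments": {
  "motion": [
    [1, 0, 0, 0.05, 0],
    [2.5, 0, 0, 0.05, 0],
    [3.5, 0, 0, 0.05, 0],
    [3.5, 0, 0, 0.05, 0],
    [3.5, 0, 0, 0.05, 0],
    [3.5, 0, 0, -2, 0],
    [3.5, 0, 0, -5, 0],
    [3.5, 0, 0, -6, 0],
    [3.5, 0, 0, -6, 0]
  ]
}}

```text
time: 6.85
tool_pos: [0.5319, 0.1423, 0.1013]
tcp_rot: [2.411, 2.011, 0.006]
wrist_force: [-0.1, 0.2, 0.3]
width: 0.409
grip_force: 0.0
```

```bash
python3 - <<'E'
from h import *
s,p,d=shot("w6");print(s["time"],s["tool_pos"],s["wrist_force"])
cv2.imwrite("pics/w6b.png",cv2.resize(p[140:320,160:340,::-1],(600,600)))
C=cloud(d,s);z=C[...,2]
for P in [(.531,.1435)]:
    m=(np.hypot(C[...,0]-P[0],C[...,1]-P[1])<.018)&(z>.053)&(z<.066);print("cap",m.sum(),C[m].mean(0),C[m].min(0),C[m].max(0),np.median(z[m]))
n=(np.abs(C[...,0]-.555)<.01)&(np.abs(C[...,1]-.13)<.015)&(z>.01)&(z<.03);print("deck",np.median(z[n]),n.sum())
E
```

```text
6.85 [0.53187019 0.14227635 0.10128621] [-0.14767944  0.22054896  0.30840426]
cap 327 [0.52991948 0.1426771  0.0596606 ] [0.52308534 0.13562687 0.05302157] [0.53646307 0.14819676 0.06222416] 0.06040440416304185
deck 0.02265060853732903 717
```

View pics/w6b.png

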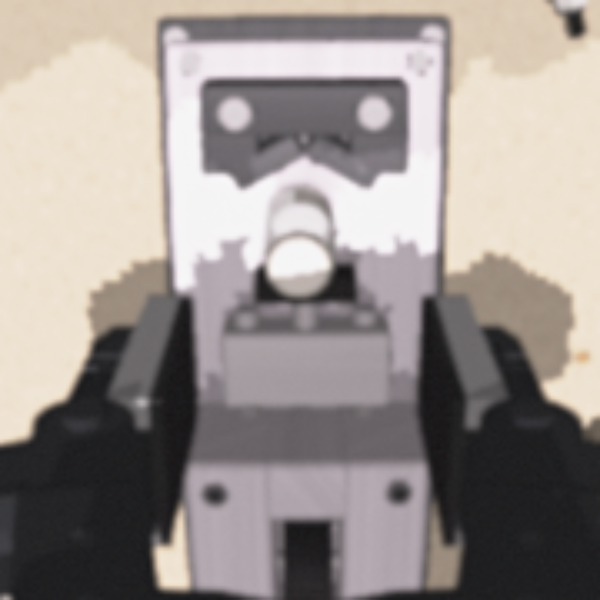

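The vial stands upright on the deck at own y≈39, clear of the pad and the stop. Now I shut the fingers and go over the wheel.

Request:
{"name": "step_arm", "arguments": {
  "motion": [
    [3.5, -3, 0, 0, 0],
    [0, -7, 0, 0, 0],
    [0, -9.7, -0.1, 0, 0],
    [0, -9.7, -0.1, 2, 0],
    [0, -9.7, -0.1, 3, 0],
    [0, -9.7, -0.1, 3.3, 0],
    [0, -9.7, -0.1, 3.3, 0],
    [0, -9.7, -0.1, 3.3, 0],
    [0, -9.7, -0.1, 3.3, 0]
  ]
}}

```text
time: 7.8
tool_pos: [0.5123, 0.0471, 0.0668]
tcp_rot: [2.411, 2.013, 0.001]
wrist_force: [0.5, -0.1, -0.3]
width: -0.003
grip_force: 0.0
```

```bash
cat > st.py <<'E'
from h import *
s=bot.read_state();M=R.from_rotvec(s["tcp_rot"]).as_matrix();e=s["tool_pos"]-[.5238,.1042,0]
print(s["time"],s["tool_pos"].round(4),"own x,y",(e[:2]@np.array([[.984,.179],[-.179,.984]])*1000).round(1),M.round(3).tolist(),s["wrist_force"].round(2),s["width"])
E
python3 st.py
```

```text
7.8 [0.5123 0.0471 0.0668] own x,y [ -1.1 -58.2] [[0.178, 0.984, 0.001], [0.984, -0.178, 0.0], [0.0, 0.001, -1.0]] [ 0.46 -0.06 -0.32] -0.002967102714784364
```

Request:
{"name": "step_arm", "arguments": {
  "motion": [
    [0, 0, 0.1, 0.5, 0],
    [0, 0, 0.1, 0.7, 0],
    [0, 0, 0.1, 0.7, 0]
  ]
}}

```text
time: 8.1
tool_pos: [0.5123, 0.0465, 0.0589]
tcp_rot: [-2.412, -2.013, 0.001]
wrist_force: [0.1, 0.6, 0.1]
width: 0.003
grip_force: 0.0
```

Request:
{"name": "step_arm", "arguments": {
  "motion": [
    [0, 0, 0, 0.1, 0],
    [0, 0, 0, 0.1, 0]
  ]
}}

```text
time: 8.3
tool_pos: [0.5125, 0.0464, 0.0582]
tcp_rot: [-2.412, -2.013, 0.0]
wrist_force: [-0.2, -0.9, -1.1]
width: -0.002
grip_force: 0.0
```

Request:
{"name": "step_arm", "arguments": {
  "motion": [
    [0, 0, 0, 0.1, 0],
    [0, 0, 0, 0.1, 0]
  ]
}}

```text
time: 8.5
tool_pos: [0.5128, 0.0464, 0.0575]
tcp_rot: [2.412, 2.012, 0.0]
wrist_force: [-0.2, -0.5, 2.4]
width: -0.003
grip_force: 1.0
```

Request:
{"name": "step_arm", "arguments": {
  "motion": [
    [0, 0, 0, 0.08, 0],
    [0, 0, 0, 0.08, 0]
  ]
}}

```text
time: 8.7
tool_pos: [0.5129, 0.0464, 0.057]
tcp_rot: [2.412, 2.012, 0.0]
wrist_force: [-1.3, -0.6, 4.6]
width: -0.003
grip_force: 2.6
```

Request:
{"name": "step_arm", "arguments": {
  "motion": [
    [0, 0, 0, 0.03, 0],
    [0, 0, 0, 0.03, 0]
  ]
}}

```text
time: 8.9
tool_pos: [0.5129, 0.0464, 0.0569]
tcp_rot: [2.412, 2.012, 0.0]
wrist_force: [-1.5, -0.7, 6.2]
width: -0.001
grip_force: 3.0
```

Request:
{"name": "step_arm", "arguments": {
  "motion": [
    [0, 0, 0, 0.1, 0],
    [0, 0, 0, 0.1, 0]
  ]
}}

```text
time: 9.1
tool_pos: [0.513, 0.0464, 0.0563]
tcp_rot: [2.412, 2.012, 0.0]
wrist_force: [-3.6, -0.1, 9.6]
width: -0.0
grip_force: 4.8
```

Request:
{"name": "step_arm", "arguments": {
  "motion": [
    [0, 0.2, 0, 0.03, 0],
    [0, 0.5, 0, 0.03, 0],
    [0, 0.8, 0, 0.03, 0]
  ]
}}

```text
time: 9.4
tool_pos: [0.5142, 0.0532, 0.0562]
tcp_rot: [2.411, 2.013, -0.002]
wrist_force: [-4.7, -4.8, 11.3]
width: -0.001
grip_force: 5.7
```

Request:
{"name": "step_arm", "arguments": {
  "motion": [
    [0, 0.3, 0, 0, 0],
    [0, 0.6, 0, 0, 0],
    [0, 0.9, 0, 0, 0],
    [0, 0.9, 0, 0, 0]
  ]
}}

```text
time: 9.8
tool_pos: [0.5159, 0.0625, 0.0562]
tcp_rot: [2.411, 2.013, -0.002]
wrist_force: [-4.3, -2.4, 11.9]
width: 0.003
grip_force: 5.5
```

Request:
{"name": "step_arm", "arguments": {
  "motion": [
    [0, 0, 0, -0.6, 0],
    [0, -1, -0.05, -0.6, 0],
    [0, -1.8, -0.05, -0.6, 0],
    [0, -1.8, -0.05, -0.4, 0],
    [0, -1.8, -0.05, -0.2, 0],
    [0, -1.8, -0.05, 0, 0],
    [0, -1.8, -0.05, 0, 0]
  ]
}}

```text
time: 10.5
tool_pos: [0.5118, 0.0449, 0.0557]
tcp_rot: [2.412, 2.013, -0.002]
wrist_force: [-4.5, -2.7, 10.8]
width: 0.003
grip_force: 5.9
```

Request:
{"name": "step_arm", "arguments": {
  "motion": [
    [0, 0.2, 0, 0, 0],
    [0, 0.5, 0, 0, 0],
    [0, 0.8, 0, 0, 0],
    [0, 1.1, 0, 0, 0]
  ]
}}

```text
time: 10.9
tool_pos: [0.5136, 0.0555, 0.056]
tcp_rot: [2.411, 2.013, -0.003]
wrist_force: [-6.4, -4.1, 12.0]
width: -0.006
grip_force: 6.4
```

Request:
{"name": "step_arm", "arguments": {
  "motion": [
    [0, 0.3, 0, 0, 0],
    [0, 0.6, 0, 0, 0],
    [0, 0.6, 0, 0, 0]
  ]
}}

```text
time: 11.2
tool_pos: [0.5148, 0.0618, 0.056]
tcp_rot: [2.411, 2.013, -0.003]
wrist_force: [-6.4, -3.2, 12.1]
width: -0.001
grip_force: 6.2
```

Request:
{"name": "step_arm", "arguments": {
  "motion": [
    [0, 0, 0.05, -1, 0],
    [0, -1, 0.15, -3, 0],
    [0, -1.7, 0.15, -4, 0],
    [0, -1.7, 0.15, -4, 0]
  ]
}}

```text
time: 11.6
tool_pos: [0.5149, 0.0448, 0.0965]
tcp_rot: [2.411, 2.01, 0.004]
wrist_force: [0.4, 0.2, 0.8]
width: 0.001
grip_force: 0.0
```

```bash
python3 st.py; python3 - <<'E'
from h import *
s,p,d=shot("w7");a=cv2.resize(p[60:310,160:340,::-1],(576,800))
cv2.imwrite("pics/w7b.png",a[0:600])
C=cloud(d,s);e=C[...,:2]-[.5238,.1042];X=e@[.984,-.179]*1000;Y=e@[.179,.984]*1000;z=C[...,2]
m=(np.abs(X)<20)&(Y>0)&(Y<75)
for y in range(8,64,2):
    q=m&(abs(Y-y)<1)&(abs(X)<8);print(y,q.sum(),(np.percentile(z[q],[10,50,90])*1000).round(1) if q.any() else "",end="; ")
E
```

```text
11.6 [0.5149 0.0448 0.0965] own x,y [  1.9 -60. ] [[0.18, 0.984, 0.004], [0.984, -0.18, 0.0], [0.001, 0.004, -1.0]] [0.41 0.22 0.79] 0.0007068961252370611
8 1916 [240.2 240.2 240.2]; 10 67 [33.7 34.6 35.6]; 12 69 [33.7 34.6 35.5]; 14 69 [33.7 34.7 35.5]; 16 69 [33.9 34.6 35.5]; 18 69 [33.5 34.5 35.5]; 20 52 [22.  32.1 33.5]; 22 56 [21.7 23.3 32. ]; 24 61 [21.8 23.1 32.2]; 26 88 [21.9 24.1 32.3]; 28 64 [33.9 34.6 35.5]; 30 67 [33.5 34.5 35.1]; 32 69 [33.7 34.5 35.3]; 34 93 [24.5 41.5 51.7]; 36 137 [23.3 52.2 60.5]; 38 104 [26.3 59.6 61. ]; 40 87 [51.6 60.2 61.3]; 42 76 [52.2 60.5 61.2]; 44 70 [53.5 60.4 61.4]; 46 48 [58.8 60.2 61.3]; 48 11 [58.9 59.6 60.2]; 50 11 [25.  31.6 33.8]; 52 32 [33.7 34.4 35.6]; 54 64 [34.  34.6 35.4]; 56 52 [33.5 34.5 35.4]; 58 64 [29.9 33.4 34.7]; 60 66 [33.5 34.2 35. ]; 62 62 [33.6 34.6 35.5];
```

View pics/w7b.png

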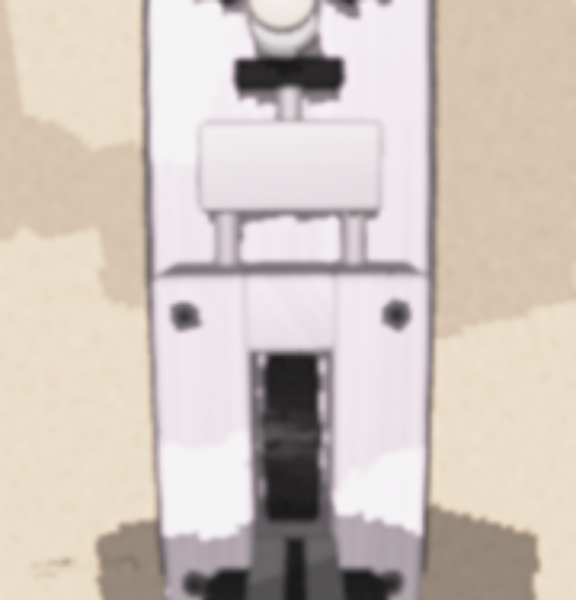

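The picture shows a clear view: pad (235..345,75) not yet at the vial, jaw front at y≈122, and the wheel slot centred at column 290, about 1 mm left of the finger gap (293). The jaw has moved about 7.4 mm.

Request:
{"name": "step_arm", "arguments": {
  "motion": [
    [0, 0.1, -0.1, 2, 0],
    [0, 0.1, -0.1, 3.4, 0],
    [0, 0.1, -0.1, 3.6, 0],
    [0, 0.1, -0.1, 3.8, 0],
    [0, 0.1, -0.1, 3.9, 0],
    [0, 0.1, -0.1, 3.95, 0],
    [0, 0.1, -0.1, 3.95, 0]
  ]
}}

```text
time: 12.35
tool_pos: [0.5111, 0.0465, 0.0559]
tcp_rot: [-2.41, -2.011, 0.005]
wrist_force: [-6.8, -0.3, 11.7]
width: 0.002
grip_force: 5.9
```

Request:
{"name": "step_arm", "arguments": {
  "motion": [
    [0, 0.2, 0, 0, 0],
    [0, 0.5, 0, 0, 0],
    [0, 0.8, 0, 0, 0],
    [0, 1.1, 0, 0, 0]
  ]
}}

```text
time: 12.75
tool_pos: [0.5127, 0.0564, 0.0559]
tcp_rot: [-2.41, -2.012, 0.008]
wrist_force: [-7.9, -3.8, 12.7]
width: -0.004
grip_force: 6.5
```

Request:
{"name": "step_arm", "arguments": {
  "motion": [
    [0, 0.3, 0, 0, 0],
    [0, 0.6, 0, 0, 0],
    [0, 0.6, 0, 0, 0]
  ]
}}

```text
time: 13.05
tool_pos: [0.5139, 0.0626, 0.0559]
tcp_rot: [-2.41, -2.012, 0.007]
wrist_force: [-7.5, -4.2, 12.3]
width: -0.003
grip_force: 6.3
```

Request:
{"name": "step_arm", "arguments": {
  "motion": [
    [0, 0, 0, -0.5, 0],
    [0, -1, 0, -3, 0],
    [0, -1.7, 0, -4, 0],
    [0, -1.7, 0, -4, 0],
    [0, -1.7, 0, -4, 0]
  ]
}}

```text
time: 13.55
tool_pos: [0.5126, 0.0464, 0.0951]
tcp_rot: [-2.413, -2.012, -0.0]
wrist_force: [-0.2, -0.6, -0.4]
width: 0.003
grip_force: 0.0
```

```bash
python3 st.py; cat > jaw.py <<'E'
import sys
from h import *
n=sys.argv[1];s,p,d=shot(n) if len(sys.argv)<3 else load(n)
C=cloud(d,s);e=C[...,:2]-[.5238,.1042];X=e@[.984,-.179]*1000;Y=e@[.179,.984]*1000;z=C[...,2]*1000
# top-surface (z~34.5) points: jaw, pad; edges per column
for nm,xs in (("side",(5,10)),("sideL",(-10,-5))):
    q=(X>xs[0])&(X<xs[1])&(Y>5)&(Y<50)&(z>32.8)&(z<37)
    u=np.unique(np.nonzero(q)[1]);jf=[];pb=[];pf=[]
    for c in u:
        y=np.sort(Y[:,c][q[:,c]])
        g=np.diff(y) if len(y)>1 else [0]
        k=int(np.argmax(g))
        if g[k]>2.5: jf.append(y[k]);pb.append(y[k+1]);r=y[k+1:];pf.append(r[np.r_[np.diff(r)<2,False].argmin()] )
    print(nm,len(jf),"jawfront",np.median(jf).round(2),"padback",np.median(pb).round(2),"padfront",np.median(pf).round(2))
m=(abs(X)<14)&(Y>25)&(Y<60)&(z>57)&(z<64);print("cap",m.sum(),X[m].mean().round(2),Y[m].mean().round(2),Y[m].min().round(1),Y[m].max().round(1))
E
python3 jaw.py w7 x; python3 jaw.py w8
```

```text
13.55 [0.5126 0.0464 0.0951] own x,y [ -0.7 -58.9] [[0.18, 0.984, 0.0], [0.984, -0.18, 0.0], [0.0, 0.0, -1.0]] [-0.23 -0.62 -0.42] 0.0028132049072464873
side 7 jawfront 19.49 padback 27.05 padfront 32.76
sideL 7 jawfront 19.54 padback 27.09 padfront 32.87
cap 353 -0.65 41.19 35.3 47.9
side 7 jawfront 22.62 padback 29.56 padfront 35.8
sideL 7 jawfront 22.62 padback 29.52 padfront 35.94
cap 352 -0.63 43.73 37.5 50.8
```

```bash
python3 - <<'E'
from h import *
for n in ("w7","w8"):
    s,p,d=load(n);g=cv2.cvtColor(p,cv2.COLOR_BGR2GRAY).astype(int)
    # own frame projection of points along X at wheel crest height, Y=-38 (ahead of fingers)
    out=[]
    for Y in (-34,-38,-42):
        r=[]
        for X in np.arange(-14,14.1,.5):
            P=[.5238+(.984*X+.179*Y)/1e3,.1042+(-.179*X+.984*Y)/1e3,.054]
            u,v=proj("wrist",P,s);r.append(g[int(round(v)),int(round(u))])
        r=np.array(r);xs=np.arange(-14,14.1,.5)[r<90];out.append((Y,xs.min() if len(xs) else None,xs.max() if len(xs) else None,r[::4].tolist()))
    print(n);[print(o) for o in out]
    e=s["tool_pos"]; print("tip col",proj("wrist",s["tool_pos"],s))
    for Y in (-38,): print("X=0 col",proj("wrist",[.5238+.179*Y/1e3,.1042+.984*Y/1e3,.054],s))
E
```

```text
w7
(-34, np.float64(-4.5), np.float64(6.5), [233, 232, 235, 189, 109, 47, 36, 36, 35, 35, 36, 133, 220, 235, 234])
(-38, np.float64(-4.0), np.float64(6.0), [232, 232, 235, 195, 109, 61, 40, 39, 35, 39, 56, 189, 221, 235, 233])
(-42, np.float64(-5.5), np.float64(6.5), [233, 230, 235, 202, 99, 55, 55, 49, 49, 50, 48, 150, 221, 235, 233])
tip col [252.36889172 244.91417042]
X=0 col [249.08045096 185.47966478]
w8
(-34, np.float64(-4.0), np.float64(6.5), [233, 232, 235, 196, 156, 60, 36, 36, 37, 38, 62, 126, 216, 235, 233])
(-38, np.float64(-4.0), np.float64(5.5), [232, 231, 234, 202, 129, 77, 37, 39, 35, 36, 98, 133, 216, 235, 232])
(-42, np.float64(-5.0), np.float64(6.5), [234, 238, 235, 205, 107, 55, 61, 57, 54, 50, 67, 109, 217, 235, 232])
tip col [252.36889172 244.91417042]
X=0 col [253.26488312 187.72826048]
```

Request:
{"name": "step_arm", "arguments": {
  "motion": [
    [0, 0.1, 0.3, 2, 0],
    [0, 0.1, 0.3, 3.2, 0],
    [0, 0.1, 0.3, 3.4, 0],
    [0, 0.1, 0.3, 3.6, 0],
    [0, 0.1, 0.3, 3.75, 0],
    [0, 0.1, 0.3, 3.85, 0],
    [0, 0.1, 0.3, 3.85, 0]
  ]
}}

```text
time: 14.3
tool_pos: [0.516, 0.0469, 0.0575]
tcp_rot: [2.412, 2.012, 0.001]
wrist_force: [-1.7, 0.6, 2.4]
width: 0.003
grip_force: 1.3
```

Request:
{"name": "step_arm", "arguments": {
  "motion": [
    [0, 0, -0.1, 0.1, 0],
    [0, 0, -0.15, 0.15, 0],
    [0, 0, -0.15, 0.15, 0]
  ]
}}

```text
time: 14.6
tool_pos: [0.5159, 0.047, 0.0569]
tcp_rot: [2.41, 2.011, 0.004]
wrist_force: [-1.0, -1.3, 5.9]
width: -0.0
grip_force: 3.2
```

Request:
{"name": "step_arm", "arguments": {
  "motion": [
    [0, 0, 0, 0.08, 0],
    [0, 0, 0, 0.08, 0]
  ]
}}

```text
time: 14.8
tool_pos: [0.516, 0.047, 0.0565]
tcp_rot: [2.41, 2.011, 0.004]
wrist_force: [-2.0, -1.2, 9.1]
width: 0.004
grip_force: 4.6
```

Lateral load is small now. Add a little press and roll.

Request:
{"name": "step_arm", "arguments": {
  "motion": [
    [0, 0, 0, 0.05, 0],
    [0, 0.2, 0, 0.05, 0],
    [0, 0.5, 0, 0.05, 0],
    [0, 0.8, 0, 0.05, 0]
  ]
}}

```text
time: 15.2
tool_pos: [0.5171, 0.0537, 0.0562]
tcp_rot: [2.409, 2.011, 0.001]
wrist_force: [-3.0, -5.7, 11.4]
width: 0.002
grip_force: 5.8
```

Request:
{"name": "step_arm", "arguments": {
  "motion": [
    [0, 0.3, 0, 0, 0],
    [0, 0.6, 0, 0, 0],
    [0, 0.6, 0, 0, 0]
  ]
}}

```text
time: 15.5
tool_pos: [0.5182, 0.0599, 0.0562]
tcp_rot: [2.409, 2.012, 0.001]
wrist_force: [-2.9, -4.8, 11.6]
width: -0.002
grip_force: 5.7
```

Request:
{"name": "step_arm", "arguments": {
  "motion": [
    [0, 0, 0, -0.5, 0],
    [0, -0.7, 0, -3, 0],
    [0, -1.4, 0, -4, 0],
    [0, -1.4, 0, -4, 0],
    [0, -1.4, 0, -4, 0]
  ]
}}

```text
time: 16.0
tool_pos: [0.5143, 0.0471, 0.0939]
tcp_rot: [2.413, 2.012, 0.001]
wrist_force: [-0.2, 0.2, 0.5]
width: 0.001
grip_force: 0.0
```

```bash
python3 st.py; python3 jaw.py w9
```

```text
16.0 [0.5143 0.0471 0.0939] own x,y [  0.9 -57.9] [[0.18, 0.984, 0.0], [0.984, -0.18, 0.0], [0.0, 0.0, -1.0]] [-0.24  0.18  0.51] 0.00130240991544173
side 7 jawfront 25.53 padback 29.7 padfront 36.63
sideL 8 jawfront 25.55 padback 29.66 padfront 36.65
cap 364 -0.53 43.88 37.6 50.0
```

Request:
{"name": "step_arm", "arguments": {
  "motion": [
    [0, 0, 0, 0, 6],
    [0, 0, 0, 0, 12],
    [0, 0, 0, 0, 12],
    [0, 0, 0, 0, 12]
  ]
}}

```text
time: 16.45
tool_pos: [0.5136, 0.0473, 0.0931]
tcp_rot: [-2.606, -1.752, 0.002]
wrist_force: [1.2, -0.4, -0.2]
width: 0.0
grip_force: 0.0
```

```bash
cat > gap.py <<'E'
import sys
from h import *
def run(s,p,d):
    C=cloud(d,s);e=C[...,:2]-[.5238,.1042];X=e@[.984,-.179]*1000;Y=e@[.179,.984]*1000;z=C[...,2]*1000
    g=cv2.cvtColor(p,cv2.COLOR_BGR2GRAY).astype(float)
    ys=np.arange(2,46,.1);prof=[];gp=[]
    for x in np.r_[np.arange(-11,-4,.5),np.arange(4.5,11.1,.5)]+.8-.4:
        uv=np.array([proj("wrist",[.5238+(.984*x+.179*y)/1e3,.1042+(-.179*x+.984*y)/1e3,.0346],s) for y in ys],np.float32)
        i=np.round(uv).astype(int);prof.append(z[i[:,1],i[:,0]]);gp.append(cv2.remap(g.astype(np.float32),uv[:,:1],uv[:,1:],cv2.INTER_LINEAR)[:,0])
    prof=np.array(prof);gp=np.mean(gp,0)
    top=((prof>31)&(prof<38)).mean(0)
    k=np.nonzero(np.diff((top>.5).astype(int)))[0]
    print("top edges Y",[round(ys[i]+.1*(.5-top[i])/(top[i+1]-top[i]),2) for i in k])
    dk=gp<(gp.min()+np.percentile(gp,80))/2;k=np.nonzero(np.diff(dk.astype(int)))[0];print("dark edges",ys[k].round(1))
    m=(abs(X)<14)&(Y>25)&(Y<60)&(z>57)&(z<64);print("cap",X[m].mean().round(2),Y[m].mean().round(2))
if len(sys.argv)>2: run(*load(sys.argv[1]))
else:
    for i in range(2): S=shot(sys.argv[1]+str(i)); run(S[0],S[1][:,:,::-1].copy(),S[2])
E
python3 gap.py g; for i in w7 w8 w9; do python3 gap.py $i x;done
```

```text
Traceback (most recent call last):
  File "gap.py", line 18, in <module>
    for i in range(2): S=shot(sys.argv[1]+str(i)); run(S[0],S[1][:,:,::-1].copy(),S[2])
                                                   ~~~^^^^^^^^^^^^^^^^^^^^^^^^^^^^^^^^^
  File "gap.py", line 8, in run
    uv=np.array([proj("wrist",[.5238+(.984*x+.179*y)/1e3,.1042+(-.179*x+.984*y)/1e3,.0346],s) for y in ys],np.float32)
                 ~~~~^^^^^^^^^^^^^^^^^^^^^^^^^^^^^^^^^^^^^^^^^^^^^^^^^^^^^^^^^^^^^^^^^^^^^^^^
  File "h.py", line 18, in proj
    K,Rc,o=cam(n,s);p=Rc.T@(np.asarray(P)-o)
           ~~~^^^^^
  File "h.py", line 5, in cam
    c=bot.calibration(n)
ValueError: time passes only in moves, steps and waits
Traceback (most recent call last):
  File "gap.py", line 16, in <module>
    if len(sys.argv)>2: run(*load(sys.argv[1]))
                        ~~~^^^^^^^^^^^^^^^^^^^^
  File "gap.py", line 8, in run
    uv=np.array([proj("wrist",[.5238+(.984*x+.179*y)/1e3,.1042+(-.179*x+.984*y)/1e3,.0346],s) for y in ys],np.float32)
                 ~~~~^^^^^^^^^^^^^^^^^^^^^^^^^^^^^^^^^^^^^^^^^^^^^^^^^^^^^^^^^^
[... 763 characters left out ...]
    c=bot.calibration(n)
ValueError: time passes only in moves, steps and waits
Traceback (most recent call last):
  File "gap.py", line 16, in <module>
    if len(sys.argv)>2: run(*load(sys.argv[1]))
                        ~~~^^^^^^^^^^^^^^^^^^^^
  File "gap.py", line 8, in run
    uv=np.array([proj("wrist",[.5238+(.984*x+.179*y)/1e3,.1042+(-.179*x+.984*y)/1e3,.0346],s) for y in ys],np.float32)
                 ~~~~^^^^^^^^^^^^^^^^^^^^^^^^^^^^^^^^^^^^^^^^^^^^^^^^^^^^^^^^^^^^^^^^^^^^^^^^
  File "h.py", line 18, in proj
    K,Rc,o=cam(n,s);p=Rc.T@(np.asarray(P)-o)
           ~~~^^^^^
  File "h.py", line 5, in cam
    c=bot.calibration(n)
ValueError: time passes only in moves, steps and waits
```

```bash
sed -i 's/    c=bot.calibration(n)/    c=calib(n)/; s/^def cam(/import functools\n@functools.cache\ndef calib(n): return bot.calibration(n)\ndef cam(/' h.py
python3 gap.py g; for i in w7 w8 w9; do python3 gap.py $i x;done
```

```text
top edges Y [np.float64(6.17), np.float64(25.73), np.float64(29.1), np.float64(36.43)]
dark edges [ 5.   5.9 28.  36.1]
cap -0.44 43.96
top edges Y [np.float64(6.13), np.float64(25.8), np.float64(29.2), np.float64(36.5)]
dark edges [ 5.   5.9 27.9 36.2]
cap -0.49 43.94
top edges Y [np.float64(19.65), np.float64(26.63), np.float64(32.99)]
dark edges [24.6 33.1]
cap -0.85 41.12
top edges Y [np.float64(2.85), np.float64(22.81), np.float64(29.03), np.float64(36.0)]
dark edges [ 2.3  2.9 27.5 35.8]
cap -0.83 43.66
top edges Y [np.float64(5.91), np.float64(25.75), np.float64(29.12), np.float64(36.77)]
dark edges [ 4.9  5.7 27.7 36.1]
cap -0.73 43.81
```

```bash
python3 -c "
from workcell import bot
print(bot.finish_job())"
```

```text
the job is handed in; nothing more can be done
None
```

The vial stands upright in the vise against the stop, held by the sprung pad at about 3.6 mm of its 7 mm travel as measured from the wrist camera (target 3.5 mm). The wheel was rolled at up to about 12.7 N downward, and I handed the job in with the arm clear; no verdict came back.

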